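# Hold the paint pot's bayonet lid at its vent mark

### The arm

A 6-joint arm with a two-finger parallel gripper is mounted at the origin on a cart in front of the work surface, level with it; the furniture and walls round the work are solid. World frame = base frame: x ahead of the robot, y to its left, z up, the work surface at z = 0. Lengths are in m, angles in rad, forces in N, time in s.
With the tool pointing down it reaches from about 0.35 to 0.975 m from the base axis. Payload 7.1 kg.
Tool frame: the origin (TCP) lies between the finger pads, 19 mm behind the fingertips; this is the grasp point; z points along the fingers, y is the line along which they close (so a half turn about z gives the same grasp; the last joint's range is limited). The gripper opens to 88 mm and grips with 3 to 60 N. Pads are 20 mm wide; open, the fingers measure 115 mm over their backs; the gripper's body (75 mm by 178 mm) begins 61 mm behind the grasp point.
Start: joints at [-1.231, 0.423, 1.63, -0, 1.089, -0.019], TCP at [0.219, -0.585, 0.241] pointing down, gripper open.
Joint ranges: [-3, 3], [-0.9, 2.11], [0.09, 2.58], [-1.31, 4.45], [0.11, 2.69], [-2.54, 2.54]. Speed limits (rad/s): [2.39, 2.39, 3.01, 3.14, 3.14, 3.14].

### API

Orientations are given as a unit quaternion [w, x, y, z].
In Python, from station import move_pose, movel, movej, command_gripper, wait, inverse_kinematics, read_camera, camera_info, MotionError, job_done, get_time, get_joint_pos, get_qvel, get_effort, get_tcp_pos, get_ee_rot, get_ft_force, get_ft_torque, get_grip_width, get_finger_force gives the robot as it stands. Calls block until the motion is done:
- move_pose(position, orientation): joint-space move of the TCP to a pose.
- movel(position, frame=None, v=0.15, until_force=None): straight line of the TCP; frame=None keeps the orientation; v is the mean speed in m/s. With until_force (N) it stops when the force on the tool has changed by that much, and returns True; else False.
- movej(angles): joint-space move.
- command_gripper(opening): opening from 0.0 (shut) to 1.0 (fully open); the grip force is fixed at half the most; returns when the fingers have stopped.
- wait(seconds).
- inverse_kinematics(position, orientation): joint angles nearest the present ones, or None.
- read_camera(name): name is "scene" or "top" or "wrist"; returns the picture (420x560x3 uint8, red, green, blue); there is no depth.
- camera_info(name): a dict with "intrinsics" (3x3 intrinsics, pixels), "T" (4x4, takes a point from camera to world coordinates); the wrist camera has in their place "tool_from_camera" (4x4, takes a point from camera to tool coordinates, whose origin is the TCP and whose axes are the flange's). Camera axes: x right, y up, looking along -z (the intrinsics and any distortion apply to the point x, -y, -z); pixel columns grow to the right and rows downward; lengths in m; the calibration is good to about 2 mm. A picture is of the moment at which its call begins: read the wrist's pose just before it. camera_info takes no time and is no camera call.
A pose or a line that the arm cannot do raises MotionError and nothing moves.
- job_done(): hands the job in; it is judged then, once.
Readings, each from a call of its own:
- get_time(): time.
- get_joint_pos(): joint angles.
- get_qvel(): joint speeds.
- get_effort(): joint torques, N m.
- get_tcp_pos(): TCP position.
- get_ee_rot(): TCP orientation.
- get_ft_force(): force on the tool from outside, world axes, zero at the start.
- get_ft_torque(): the same for the moment, N m.
- get_grip_width(): opening from 0.0 (shut) to 1.0 (fully open).
- get_finger_force(): force on a finger pad.
Only numpy, scipy, OpenCV 4.12 (cv2) and the standard library are available. Lean on these libraries where they do the work, as an engineer would, in place of code of your own. Each camera call takes 0.05 s, during which the arm holds its last target. There are 200 camera calls.

### The job

Put the loose bayonet lid on the blue paint pot: lower its two lugs through the slots in the rim (at the white marks), press it down against the spring and turn it clockwise, seen from above, until its white pointers stand at the green vent marks, halfway and short of the lock click before the red marks. A return spring turns it back if let go, so finish while still gripping the lid and holding it there at rest, without ever turning it into the click, and leave the other things on the bench where they are.

Things in the scene. Friction and masses are not known exactly. Their poses are not given: they have to be found in the camera images.
- pot: Blue round paint pot fixed to the bench on a dark flange 110 mm across, 6 mm thick; immovable, but place and yaw vary. Origin on its axis at the bench top, z up, rim 94 mm across at z = 100. The lid's lugs enter at its +x and -x side and turn clockwise seen from above (negative yaw) under a ledge, up to a stop at 90 degrees; the other way is blocked within about 10 degrees.
- pot_mouth (a point): Centre of the pot's mouth, on the axis at rim height (z = 100 mm). Mouth 57 mm across; round it a steel ledge from z = 91.5 to 99.5, out to a wall 76 mm across. Inside, a black round spring plate, its top at z = 90 when free, pushes the lid up with about 3 N at first touch and 5.5 N with the lid fully down.
- pot_slot (a point): Middle of the slot in the ledge at the pot's +x side, at rim height; a second slot is across the mouth at -x. Slots are 17 mm wide at the mouth, wider outward. A white mark on the rim beside each: 0 degrees.
- pot_vent_mark (a point): Green vent mark on the rim, 45 degrees clockwise from the +x slot, 44 mm from the axis; a second one straight across the rim. The lid's pointers belong here.
- pot_lock_mark (a point): Red lock mark on the rim, 90 degrees clockwise from the +x slot; a second one straight across the rim. Two sprung tabs under the ledge turn the lid back: from about 15 degrees on they resist with 0.18 N m, 0.26 at 45; let go, the lid springs back to about 16 degrees. A bump under the ledge makes the lock click: the lugs meet it when turned about 60 degrees and must not be turned that far.
- lid: Loose bayonet lid, about 0.15 kg, upright on its plug. Origin at the centre of the plug's underside, z up. Aluminium plug 53 mm across, z = 0 to 20 mm, foot chamfered; lugs at its +x and -x side, 10 mm wide, reaching 35 mm from the axis, z = 2 to 8; black flange 80 mm across, z = 20 to 26; orange grip bar above. The same after a half turn.
- lid_grip (a point): In the orange grip bar, on the lid's axis, 47 mm above its underside, a good TCP point. The bar runs along the lid's x (over the lugs): 60 mm long, 14 mm wide, z = 26 to 52 mm. Grasp it across its width from above.
- lid_pointer (a point): White pointer on the flange at the +x end of the grip bar, 38 mm from the axis; another at -x. Lid heights above the pot's origin: 80 mm fully pressed (flange on the rim), about 83.5 when turned under the ledge and let rise, about 90 when only standing in the slots on the spring, from where it must be pressed down.
- tin: Bystander, loose: orange-and-white lever-lid tin, 68 mm across, 79 mm tall. Origin at the centre of its underside. Not to be moved.
- air_cap: Bystander, loose: small brass-coloured spray-gun air cap on a white knurled ring, 34 mm across, 25 mm tall. Origin at the centre of its underside. Not to be moved.
- tape: Bystander, loose: black roll of fine-line tape lying flat, 58 mm across, 19 mm tall. Origin at the centre of its underside. Not to be moved.
- brush: Bystander, loose: red-handled cleaning brush lying flat, 170 mm long, 19 mm wide, 18 mm tall. Origin at the centre of its underside. Not to be moved.
Things that resemble listed ones, but are neither listed nor needed, are in the scene too. Leave any yellow look-alike of the lid alone.

How it is judged:
On the way:
1. the lid is pressed down with its lugs through the slots, not yet turned (z of lid in the frame of pot below 0.0855 m and horizontal distance between lid and pot below 0.005 m and angle between the x axis of lid and the x axis of pot, either way round below 0.25 rad), for 0.05 s.
At the end, for the whole second after the job is handed in: The lid sits on the pot's axis (within 5 mm), level, held under the ledge (origin less than 85.5 mm above the pot's), turned 35 to 55 degrees clockwise from the slots (green mark at 45), at rest, with the fingers still gripping it (more than 3 N) (z of lid in the frame of pot below 0.0855 m and horizontal distance between lid and pot below 0.005 m and angle between the x axis of lid and the x axis of pot, either way round between 0.61 and 0.96 rad and angle between lid's own z axis and vertical below 0.1 rad and contact force between the fingers and lid above 3 N and angular speed of lid below 0.3 rad/s and linear speed of lid below 0.02 m/s); the arm keeps its last pose, push and grip.
It fails at once if the seated lid is turned into the lock click (more than 60 degrees) (z of lid in the frame of pot below 0.0855 m and horizontal distance between lid and pot below 0.005 m and angle between the x axis of lid and the x axis of pot, either way round above 1.05 rad).
It fails at once if the tin is moved by more than 30 mm (distance of tin from where it was at the start of the episode above 0.03 m).
It fails at once if the air cap is moved by more than 30 mm (distance of air_cap from where it was at the start of the episode above 0.03 m).
It fails at once if the tape is moved by more than 30 mm (distance of tape from where it was at the start of the episode above 0.03 m).
It fails at once if the brush is moved by more than 30 mm (distance of brush from where it was at the start of the episode above 0.03 m).
It also fails if it takes over 38 s, if anything falls off the work surface, if the arm or the gripper's body presses on something with over 40 N, if the wrist force passes 120 N, or if a joint passes its speed limit or range.

## Working session

There is one attempt and no reset: what is moved stays moved. The work goes in short steps, each a Python script; the robot and the scene stay as the last script left them, time stands still between calls to the robot, and variables do not carry over. Pictures are saved under pics/ and viewed, at most 10 in all, crops included, and the job is handed in when it is done.

```bash
mkdir -p pics; ls; python3 - <<'E'
from station import *
import cv2,numpy as np
for n in("top","scene"):
    im=read_camera(n); cv2.imwrite(f"pics/{n}0.png",im[...,::-1]); 
    i=camera_info(n); print(n,i)
print(camera_info("wrist"),get_time(),get_ee_rot())
E
```

```text
pics
top {'intrinsics': array([[533.40193227,   0.        , 272.5227235 ],
       [  0.        , 533.40193227, 211.95015325],
       [  0.        ,   0.        ,   1.        ]]), 'T': array([[ 4.11467771e-03,  9.93849350e-01, -1.10664083e-01,
         3.79922398e-01],
       [-9.99991160e-01,  3.99363244e-03, -1.31544335e-03,
         1.26379058e-02],
       [-8.65400849e-04,  1.10668517e-01,  9.93856997e-01,
         1.37689700e+00],
       [ 0.00000000e+00,  0.00000000e+00,  0.00000000e+00,
         1.00000000e+00]])}
scene {'intrinsics': array([[394.53389567,   0.        , 276.59958672],
       [  0.        , 394.53389567, 218.49025286],
       [  0.        ,   0.        ,   1.        ]]), 'T': array([[-0.84572735,  0.39996812, -0.35322904,  0.15113552],
       [-0.53359482, -0.63968007,  0.55325037,  0.63480689],
       [-0.00467107,  0.65638016,  0.75441585,  0.91305757],
       [ 0.        ,  0.        ,  0.        ,  1.        ]])}
{'intrinsics': array([[373.3562981 ,   0.        , 286.90450836],
       [  0.        , 373.3562981 , 207.71172067],
       [  0.        ,   0.        ,   1.        ]]), 'tool_from_camera': array([[-2.52099335e-04,  9.67959157e-01,  2.51107562e-01,
         6.82380579e-02],
       [ 9.99999877e-01,  3.51067047e-04, -3.49329422e-04,
        -4.75442435e-04],
       [-4.26292203e-04,  2.51107443e-01, -9.67959126e-01,
        -1.43600483e-01],
       [ 0.00000000e+00,  0.00000000e+00,  0.00000000e+00,
         1.00000000e+00]])} 0.1 [-6.74662503e-04  9.83945120e-01  1.78469977e-01 -1.17824137e-04]
```

View pics/top0.png

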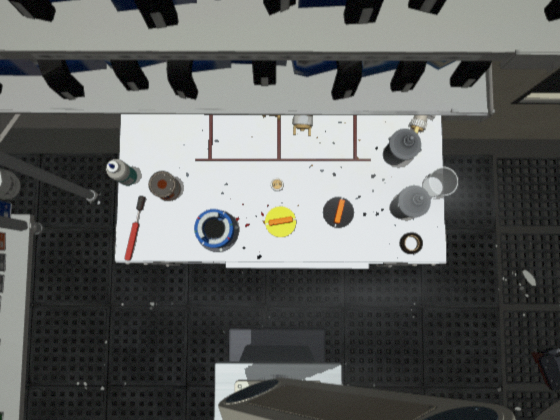

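View pics/scene0.png

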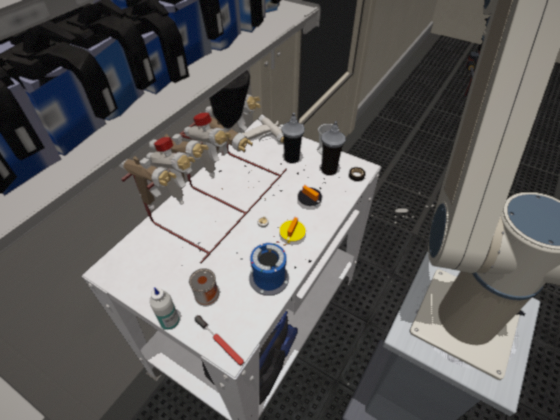

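The top view shows the lid (black flange, orange bar) at about (338,211), the pot at (215,229) and the yellow decoy at (281,221). The brush is at (134,228), the tape at (411,243), the air cap at (277,185) and the tin at (164,185). Next I'll look at the lid and the pot with the wrist camera.

```bash
cat > h.py <<'E'
from station import *
import cv2,numpy as np
from scipy.spatial.transform import Rotation as R
def quat(a):  # tool down, tool x at yaw a
    return [0,np.cos(a/2),np.sin(a/2),0]
def rot():
    q=get_ee_rot(); return R.from_quat([q[1],q[2],q[3],q[0]]).as_matrix()
def camT(n):
    i=camera_info(n)
    if n!="wrist": return i["intrinsics"],i["T"]
    T=np.eye(4);T[:3,:3]=rot();T[:3,3]=get_tcp_pos()
    return i["intrinsics"],T@i["tool_from_camera"]
def px2w(K,T,uv,z):
    uv=np.atleast_2d(uv).astype(float)
    d=np.c_[(uv[:,0]-K[0,2])/K[0,0],-(uv[:,1]-K[1,2])/K[1,1],-np.ones(len(uv))]@T[:3,:3].T
    s=(z-T[2,3])/d[:,2]
    return T[:3,3]+d*s[:,None]
def snap(name):
    K,T=camT("wrist"); im=read_camera("wrist")
    cv2.imwrite(f"pics/{name}.png",im[...,::-1]); np.savez(f"pics/{name}.npz",K=K,T=T,im=im)
    return K,T,im
E
python3 - <<'E'
from h import *
K,T=camT("top")
lid=px2w(K,T,(338,211),.045)[0]; pot=px2w(K,T,(214.5,229),.1)[0]
b=px2w(K,T,[(336,222),(342,200)],.052); d=b[1]-b[0]; a=np.arctan2(d[1],d[0])
print(lid,pot,a)
move_pose([lid[0],lid[1],.23],quat(a)); print(get_joint_pos(),get_tcp_pos()); snap("lid1")
move_pose([pot[0],pot[1],.26],quat(a)); print(get_joint_pos(),get_tcp_pos()); snap("pot1")
print(get_time())
E
```

```text
[ 0.53128983 -0.15010951  0.045     ] [0.48036453 0.15343255 0.1       ] -0.27330977199903467
[-2.97944727e-01  3.31005983e-01  1.80173427e+00 -1.89268097e-04
  1.00872617e+00  1.54676025e+00] [ 0.53123525 -0.15073505  0.23003617]
[ 2.84142077e-01  2.22131241e-01  1.87547630e+00 -3.53951118e-04
  1.04400707e+00  2.12905100e+00] [0.48070917 0.15269272 0.25993082]
3.3167
```

View pics/lid1.png

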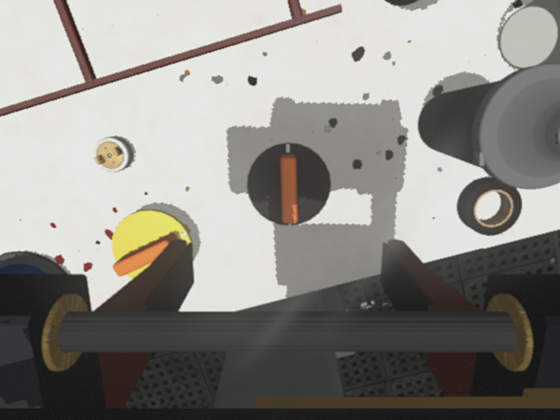

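View pics/pot1.png

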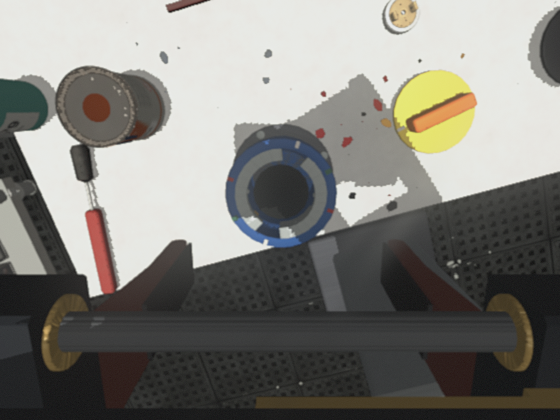

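The lid's bar centre is at about (289,187) and the pot's mouth at about (281,191). Next I'll rectify both to metric top-down crops.

```bash
cat >> h.py <<'E'
def rect(name,c,z,half=.065,n=400):
    f=np.load(f"pics/{name}.npz");K,T,im=f["K"],f["T"],f["im"]
    # output: u right = world +x, v down = world -y
    g=(np.arange(n)+.5)/n*2*half-half
    X,Y=np.meshgrid(c[0]+g,c[1]-g)
    P=np.stack([X,Y,np.full_like(X,z)],-1)
    q=(P-T[:3,3])@T[:3,:3]
    u=K[0,2]+K[0,0]*q[...,0]/-q[...,2]; v=K[1,2]+K[1,1]*q[...,1]/q[...,2]
    return cv2.remap(im,u.astype(np.float32),v.astype(np.float32),cv2.INTER_CUBIC)
E
python3 - <<'E'
from h import *
f=np.load("pics/pot1.npz"); pot=px2w(f["K"],f["T"],(281,191),.1)[0]
f=np.load("pics/lid1.npz"); lid=px2w(f["K"],f["T"],(289,184),.026)[0]
print(pot,lid)
a=rect("pot1",pot,.1); b=rect("lid1",lid,.026)
for im in(a,b):
    cv2.circle(im,(200,200),2,(255,0,255),-1)
cv2.circle(a,(200,200),int(47/130*400),(255,255,0),1);cv2.circle(b,(200,200),int(40/130*400),(255,255,0),1)
cv2.imwrite("pics/r1.png",np.hstack([a,b])[...,::-1])
E
```

```text
[0.48562331 0.15661499 0.1       ] [ 0.531799  -0.1527494  0.026    ]
```

View pics/r1.png

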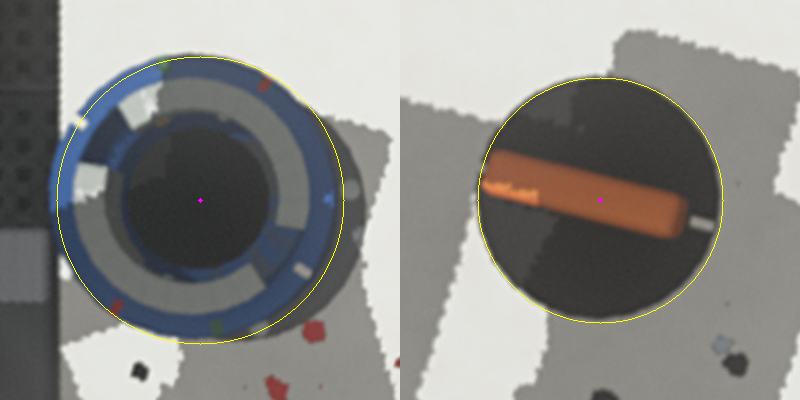

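The pot centre is the midpoint of the marks, about (191,195.5) in the crop, and the slot yaw is about -33.6° (green and red agree). Joint 6 has too little range for the turn from here, so I'll grasp flipped by π. I'll take a second view of both from that side to cancel calibration bias.

```bash
python3 - <<'E'
from h import *
pot=np.array([.4826,.1580,.1]); lid=np.array([.5318,-.1527,.026])
move_pose([pot[0],pot[1],.26],quat(np.pi-.586)); snap("pot2")
move_pose([lid[0],lid[1],.2],quat(np.pi-.23)); snap("lid2")
print(get_joint_pos(),get_time())
a=rect("pot2",pot,.1); b=rect("lid2",lid,.026)
for im in(a,b): cv2.circle(im,(200,200),2,(255,0,255),-1)
cv2.circle(a,(200,200),int(47/130*400),(255,255,0),1);cv2.circle(b,(200,200),int(40/130*400),(255,255,0),1)
cv2.imwrite("pics/r2.png",np.hstack([a,b])[...,::-1])
E
```

```text
[-2.99555156e-01  3.71640218e-01  1.82218096e+00  2.72328442e-04
  9.47478276e-01 -1.64115811e+00] 7.025
```

View pics/r2.png

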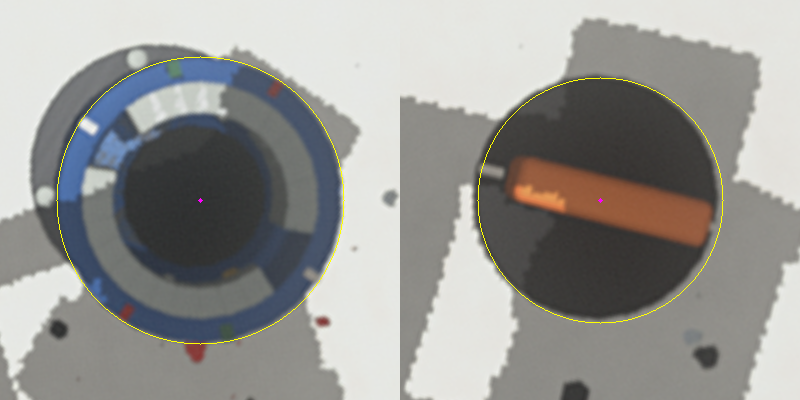

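The pot is confirmed at (0.4826, 0.158) with yaw -33.9°, and the lid at about (0.5313, -0.1527) with yaw -13.8°. I'll grasp and carry.

```bash
python3 - <<'E'
from h import *
a=np.pi-.24
move_pose([.5313,-.1527,.09],quat(a))
movel([.5313,-.1527,.048],v=.08)
command_gripper(0.0); print(get_grip_width(),get_finger_force(),get_tcp_pos(),get_ft_force())
z0=get_tcp_pos()[2]
movel([.5313,-.1527,.2],v=.15)
b=np.pi-.59
move_pose([.4826,.158,.2],quat(b)); 
print(get_time(),get_grip_width(),get_tcp_pos(),get_ft_force()); snap("held")
movel([.4826,.158,.152],v=.1)
F0=get_ft_force();print(movel([.4826,.158,.1385],v=.02,until_force=7), get_tcp_pos(),F0,get_ft_force(),get_ft_torque(),get_time())
snap("ins")
E
cd pics; python3 -c "
import cv2,numpy as np;cv2.imwrite('hi.png',np.hstack([cv2.imread('held.png')[:,80:480],cv2.imread('ins.png')[:,80:480]]))"
```

```text
0.15798735528748403 29.991004765033722 [ 0.531247   -0.15267324  0.04792222] [ 0.11253965 -0.25320678 -0.1653343 ]
11.7083 0.16024056263355982 [0.48281218 0.15747973 0.19972747] [ 0.71420238 -0.93280553 -1.55882018]
False [0.48264404 0.15802048 0.13850026] [ 0.16565435  0.20196034 -2.32177937] [-0.43085247 -0.29510144 -2.4516473 ] [-0.019093   -0.11362566 -0.00745015] 13.2167
```

View pics/hi.png

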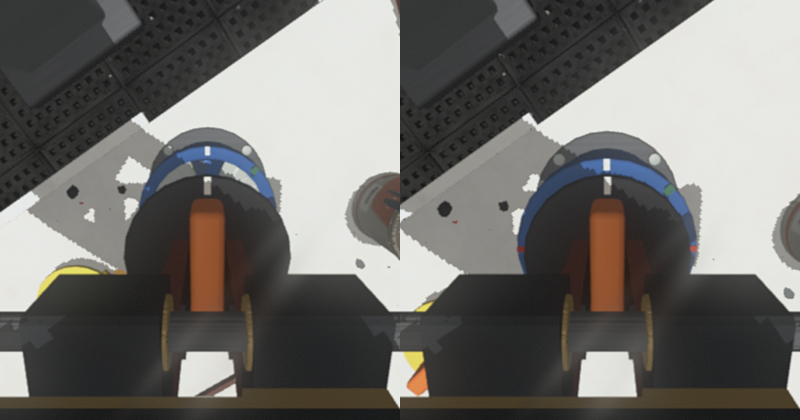

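The lid pointer (607,185) lines up with the white mark (606,163), and the plug has entered with no contact force. I'll press, then turn in small steps.

```bash
python3 - <<'E'
from h import *
print(movel([.4826,.158,.1275],v=.02,until_force=14),get_tcp_pos(),get_ft_force(),get_time())
wait(.2)
z=max(get_tcp_pos()[2],.1285)
b=np.pi-.59
for d in (15,30,40):
    move_pose([.4826,.158,z],quat(b-np.radians(d)))
    r=rot(); print(d,np.degrees(b-np.arctan2(r[1,0],r[0,0])),get_tcp_pos(),get_ft_force(),get_ft_torque(),get_finger_force(),get_grip_width(),get_time())
snap("t40")
E
```

```text
True [0.48284156 0.15808111 0.12788676] [-0.8178336  -0.15468277  5.91249711] 13.8333
15 14.79130368694776 [0.48279357 0.15799451 0.12854237] [-0.23221743 -1.44795022  3.38221401] [-0.19352201 -0.06329622 -0.11611523] 29.99424308538437 0.1584453450676337 14.3917
30 29.64577281059997 [0.48273683 0.15801541 0.12853153] [-0.95580432 -0.89578955  3.46040506] [-0.14991121 -0.053842    0.16441361] 30.00860184431076 0.15813283580906162 14.75
40 39.60379242418497 [0.48281509 0.15805612 0.12855637] [ 0.1355158  -1.26036904  2.52435137] [-0.0880765  -0.05149825  0.23017179] 30.012769103050232 0.1604931807156215 15.0417
```

View pics/t40.png

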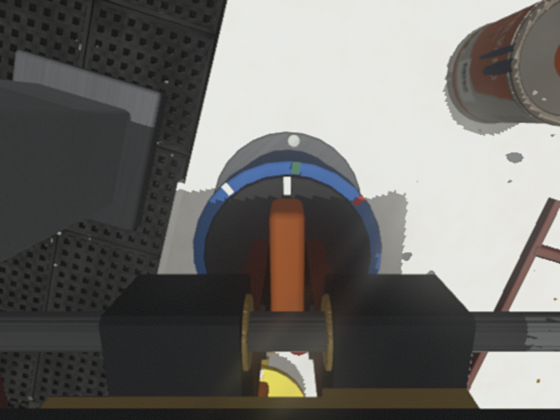

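The seated lid's pointer (287,185) is about 5° short of the green mark (296,169). The grip hasn't slipped. I'll turn the last 5° and hold.

```bash
python3 - <<'E'
from h import *
b=np.pi-.59
move_pose([.4826,.158,.1285],quat(b-np.radians(45))); wait(.7)
r=rot(); print(np.degrees(b-np.arctan2(r[1,0],r[0,0])),get_tcp_pos(),get_ft_force(),get_ft_torque(),get_finger_force(),get_time())
snap("t45")
E
```

```text
44.98992935544425 [0.48279337 0.15805461 0.12856656] [ 1.530878   -0.27007587  2.60246223] [-0.03050833 -0.43021006  0.26386285] 30.02606302499771 16.0417
```

View pics/t45.png

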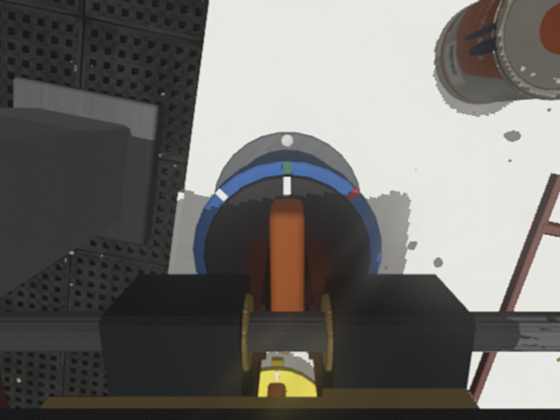

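The pointer (287,185) stands at the green mark (287,169), and the lid is held at rest. I'll hand in now.

```bash
python3 -c "
from station import *
print(job_done())"
```

```text
the job is handed in; nothing more can be done
None
```

I handed the job in at about 16 s with the lid seated, turned about 45° clockwise to the green vent marks and held at rest in the gripper at about 30 N; it never reached the click, but the judge's verdict was not reported back.

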